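# Lock a drawbar with a linchpin

## Task

Take the linchpin out of its stand, lower it into the slot on top of the receiver, feel along the slot for the hole in the drawbar inside, and push the pin down through it until its collar sits fully home, with its ring on the side of the receiver's free end. Then swing the ring down round the free end and press its thumb bar until it snaps over the end of the pin and stays locked. Do not force the pin or the ring (push with no more than about 20 N), and leave the loose things round about where they are.

Things in the scene. Friction and masses are not known exactly. Their poses are not given: they have to be found in the camera images.
- linchpin: loose steel linchpin, 0.2 kg, upright in its stand. Origin: on its axis at the underside of the collar (the seat). z up along the pin; hinge of the ring along y; the open ring sticks out to -x. Collar 26 mm wide, z 0 to 6 mm. Shank below: 12 mm thick, with a round (half-ball) nose ending at z = -59.5 mm. Hinge bar along y, 42 mm long, up to z = 16 mm; gripping tab above
- pin_tab (a point): centre of the linchpin's gripping tab (14 mm in x, 22 mm in y, z 16 to 46 mm over the seat), 30 mm above the seat; axes as the linchpin
- pin_seat (a point): the linchpin's seat: on its axis, at the underside of the collar
- ring_hinge (a point): hinge of the ring, on the linchpin's axis, 10 mm above the seat. The ring is a hoop of 6 mm wire: two legs at y = +-25 mm (44 mm apart inside) and a lower bar 70 mm from the hinge
- ring (a joint): ring's angle, rad: 1.57 level, out to the pin's -x; 0 straight down, lower bar right under the nose; below -0.07 snapped past the nose and locked (hard stop -0.13). It stays where left; 0.5 N swings it, but from +0.09 to 0 the bar rides over the nose and the hoop stretches 2.5 mm along its legs (spring, 4 N preload, 2 N per mm): about 4 to 7 N on the thumb bar, then it snaps on by itself
- ring_thumb (a point): centre of the ring's thumb bar, 8 mm thick, 40 mm long along the hinge direction, carried 55 mm out from the lower bar at right angles to the hoop: with the ring straight down it is 70 mm below the hinge and 55 mm to its -x side; it turns with the ring about the hinge
- bracket: fixed dark steel bracket. Origin on the bench under the slot's centre, z up, -x to the receiver's free end. The receiver is a level square tube, 36 mm wide and high, axis 110 mm up, from x = -28 mm (free end) to +50 mm, where an upright plate (90 mm wide, 138 mm high) carries it; free space below; the drawbar's end may stand up to 16 mm out
- receiver_slot (a point): centre of the slot in the receiver's top face, 128 mm up; axes as the bracket. Slot 38 mm along x, 14 mm along y, chamfer 1 mm, through both 6 mm walls. Between the walls lies the drawbar (23 mm high) with one 14 mm round hole for the pin, anywhere from -12 to +12 mm along x from here (not measured: feel for it with the nose). The drawbar stays put under 40 N
- pin_stand: fixed stand: round foot (68 mm) and an upright aluminium tube, 29 mm outside, 16 mm bore, 80 mm high, in which the linchpin stands with its collar on the rim. Origin under the foot's centre
- tape_black: roll of black tape, 51x48x19 mm, lying flat, loose bystander, to be left alone; origin at the centre of its underside
- hex_keys: folding hex key set, 26x70x19 mm, loose bystander, to be left alone; origin at the centre of its underside
- torch: black pocket torch, 33x122x29 mm, loose bystander, to be left alone; origin at the centre of its underside
- marker: marker pen, 17x135x16 mm, loose bystander, to be left alone; origin at the centre of its underside
Things that resemble listed ones, but are neither listed nor needed, are in the scene too. What is shaped like the linchpin but green is not meant.

How it is judged:
On the way, in this order (a step that is already met when the one before it is completed fails the run):
1. the linchpin is fully home in the receiver, its ring still open (x of pin_seat in the frame of receiver_slot between -0.016 and 0.016 m and y of pin_seat in the frame of receiver_slot between -0.003 and 0.003 m and z of pin_seat in the frame of receiver_slot between -0.003 and 0.0025 m and angle between the z axis of linchpin and the z axis of bracket, either way round below 0.1 rad and value of joint ring above 0.2 rad), for 0.2 s.
2. the ring has snapped over the end of the pin (x of pin_seat in the frame of receiver_slot between -0.016 and 0.016 m and y of pin_seat in the frame of receiver_slot between -0.003 and 0.003 m and z of pin_seat in the frame of receiver_slot between -0.003 and 0.0025 m and angle between the z axis of linchpin and the z axis of bracket, either way round below 0.1 rad and value of joint ring below -0.04 rad), for 0.2 s.
At the end, for the whole second after the job is handed in: The linchpin is at rest, fully home in the slot and drawbar (underside of the collar within 2.5 mm of the receiver's top face, pin within the slot, axis within 0.10 rad of the bracket's z), and its ring is locked past the nose (ring reading below -0.04) (all of step 2 and linear speed of linchpin below 0.02 m/s); the robot touches nothing.
It fails at once if the linchpin is forced against the coupling with more than 45 N while it goes in (ring open) (contact force between linchpin and bracket above 45 N and value of joint ring above 0.2 rad).
It fails at once if the ring is forced so hard that the pin presses on the coupling with more than 80 N in all (about 20 N on the thumb bar, by leverage) (contact force between linchpin and bracket above 80 N).
It fails at once if a bystander is moved by more than 30 mm (distance of any of tape_black, hex_keys, torch, marker from where it was at the start of the episode above 0.03 m).
It also fails if it takes over 72 s, if anything falls off the work surface, if the arm or the gripper's body presses on something with over 40 N, if the wrist force passes 120 N, or if a joint passes its speed limit or range.

## Robot

A 6-joint arm with a two-finger parallel gripper is mounted at the origin on the work surface; the furniture and walls round the work are solid. World frame = base frame: x ahead of the robot, y to its left, z up, the work surface at z = 0. Lengths are in m, angles in rad, forces in N, time in s.
With the tool pointing down it reaches from about 0.275 to 0.75 m from the base axis. Payload 10.2 kg.
Tool frame: the origin (TCP) lies midway between the tips of the shut fingers; the grasp point (between the pads) lies 19 mm behind it (env.hold_point_z is the distance from the TCP to the grasp point, in m); x points along the fingers, z is the direction in which the jaws open and shut, and the axes are right-handed (so a half turn about x gives the same grasp; the last joint's range is limited). The gripper opens to 85 mm and grips with 20 to 120 N. Pads are 22 mm wide; open, the fingers measure 114 mm over their backs; the gripper's body (76 mm by 85 mm) begins 54 mm behind the grasp point. The pads swing forward as they close: fully open they stand 13 mm farther back than shut.
Start: joints at [1.043, 0.313, 1.498, -0, 1.331, -0.223], TCP at [0.158, 0.501, 0.231] pointing down, gripper open.
Joint ranges: [-2.94, 2.94], [-0.97, 2.17], [0.19, 2.56], [-1.23, 4.37], [0.02, 3.11], [-2.88, 2.88]. Speed limits (rad/s): [2.39, 2.39, 3.01, 3.14, 3.14, 3.14].

## Interface

Orientations are given as a unit quaternion [x, y, z, w].
In Python, from bench import env, kinematics, monitor, eyes, job gives the robot as it stands. The module is installed in compiled form; this text tells all that it offers. Calls block until the motion is done:
- env.reach(position, orientation): joint-space move of the TCP to a pose.
- env.movel(position, velocity=0.15, frame=None, guard=None): straight line of the TCP; frame=None keeps the orientation; velocity is the mean speed in m/s. With guard (N) it stops when the force on the tool has changed by that much, and returns True; else False.
- env.set_joints(angles): joint-space move.
- env.release() and env.close_gripper(effort=None): open the fingers fully, or close them until they stop; effort is the grip in N (None keeps the last).
- env.hold(seconds).
- kinematics.ik(position, orientation): joint angles nearest the present ones, or None.
- monitor.sense(): the state.
- eyes.grab_frame(name): name is "scene" or "top"; returns a dict with "frame" (480x640x3 uint8, red, green, blue), "mtx" (3x3 intrinsics, pixels), "k1" (the pictures are not rectified: a ray, as slopes to the right and down, at radius r is drawn at 1 + k1 r^2 times it, then the intrinsics apply), "view" (4x4, takes a point from world to camera coordinates). Camera axes: x right, y down, z forward; pixel columns grow to the right and rows downward; lengths in m; the calibration is good to about 2 mm. A picture is of the moment at which its call begins. There is no depth.
A pose or a line that the arm cannot do raises env.MotionError and nothing moves.
- job.hand_in(): hands the job in, once; it reports no verdict.
The state is a dict: "clock": time; "joints": joint angles; "qvel": joint speeds; "joint_efforts": joint torques, N m; "position": TCP position; "ee_rot": TCP orientation; "contact_force": force on the tool from outside, world axes, zero at the start; "ft_torque": the same for the moment, N m; "finger_gap": opening from 0.0 (shut) to 1.0 (fully open).
Only numpy, scipy, OpenCV 4.12 (cv2) and the standard library are available. Lean on these libraries where they do the work, as an engineer would, in place of code of your own. Each camera call takes 0.05 s, during which the arm holds its last target. There are 200 camera calls.

## Working session

There is one attempt and no reset: what is moved stays moved. The work goes in short steps, each a Python script; the robot and the scene stay as the last script left them, time stands still between calls to the robot, and variables do not carry over. Pictures are saved under pics/ and viewed, on a budget of 10 in all, crops included, one or two more only if the job needs it, and the job is handed in when it is done.

```bash
mkdir -p pics
python3 - <<'E'
from bench import env, kinematics, monitor, eyes
import cv2,numpy as np,pickle
d={}
for n in("scene","top"):
    f=eyes.grab_frame(n);d[n]=f
    cv2.imwrite(f"pics/{n}0.png",f["frame"][:,:,::-1]);print(n,f["mtx"].tolist(),f["k1"],np.round(f["view"],4).tolist())
pickle.dump(d,open("f0.pkl","wb"))
s=monitor.sense();print({k:np.round(v,3).tolist() for k,v in s.items()},env.hold_point_z)
E
```

```text
scene [[463.95987962279185, 0.0, 317.2598878091409], [0.0, 463.95987962279185, 231.84662170451566], [0.0, 0.0, 1.0]] -0.11149655460645023 [[0.7221, -0.6918, 0.0074, -0.3261], [-0.5245, -0.5544, -0.6462, 0.3515], [0.4511, 0.4628, -0.7631, 0.7219], [0.0, 0.0, 0.0, 1.0]]
top [[440.74727972744626, 0.0, 319.887374349844], [0.0, 440.74727972744626, 241.7860330129699], [0.0, 0.0, 1.0]] -0.09542443810141017 [[-0.0233, -0.9997, -0.0122, 0.0568], [-0.986, 0.025, -0.1651, 0.4795], [0.1654, 0.0082, -0.9862, 0.864], [0.0, 0.0, 0.0, 1.0]]
{'clock': 0.1, 'joints': [1.043, 0.313, 1.498, 0.0, 1.331, -0.223], 'qvel': [0.001, -0.003, -0.002, -0.001, 0.002, -0.002], 'joint_efforts': [0.002, -41.291, -26.014, -0.0, 0.003, 0.0], 'position': [0.157, 0.501, 0.231], 'ee_rot': [-0.418, 0.57, 0.418, 0.57], 'contact_force': [0.563, 0.467, -0.393], 'ft_torque': [0.015, 0.004, 0.054], 'finger_gap': 0.999} 0.0187
```

View pics/scene0.png

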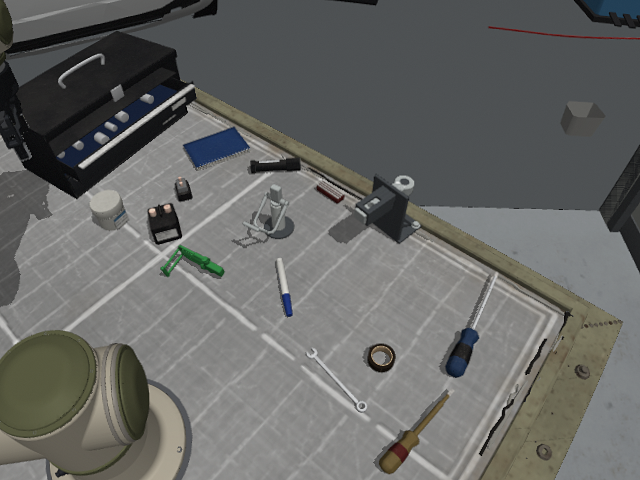

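View pics/top0.png

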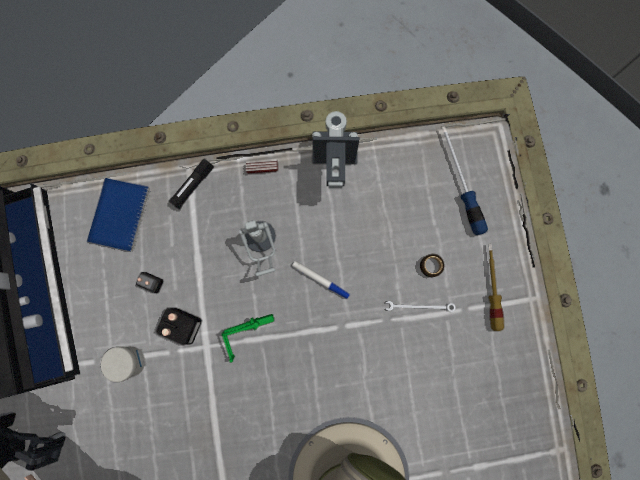

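Scene picture: the grey linchpin stands in its stand near (272,215) and the dark bracket is near (385,205). In the top picture they are at (255,237) and (336,160). Two things are shaped like the linchpin: the grey one at top (255,237), and a green one lying at top (245,330), which is ruled out by its colour. The grey upright one in the stand fits. I'll confirm it in an enlarged composite crop.

Run:
```python
import pickle,cv2,numpy as np
d=pickle.load(open("f0.pkl","rb"))
def c(n,x,y):return cv2.resize(d[n]["frame"][y:y+75,x:x+100,::-1],(400,300),interpolation=cv2.INTER_CUBIC)
o=np.vstack([np.hstack([c("top",210,205),c("top",290,115)]),np.hstack([c("scene",220,175),c("scene",330,165)])])
cv2.imwrite("pics/crop1.png",o)
```

```text
(no output)
```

View pics/crop1.png

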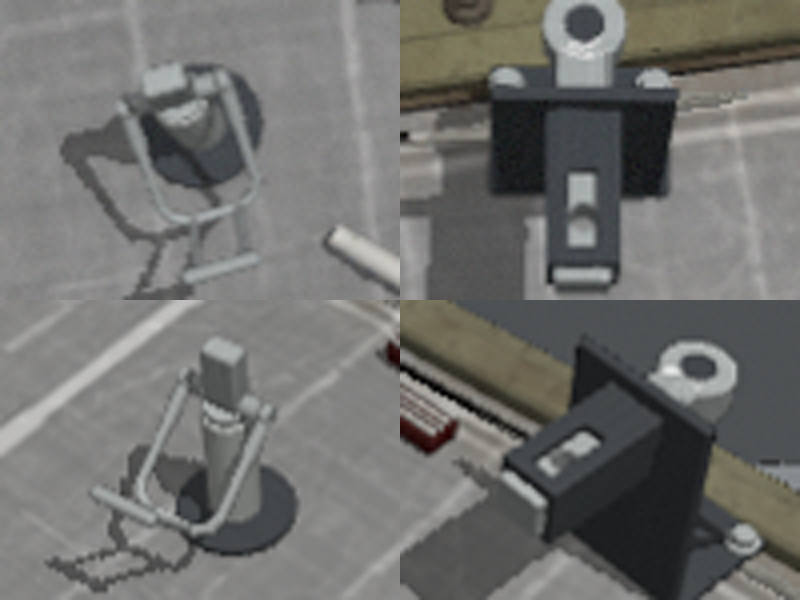

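The crop confirms it. The grey pin stands upright in the aluminium tube with its ring open toward the robot, and the tab top is at about top (251,224). The slot centre is at about top (335,167), with a dark arc (the hole) near (335,170). Now I'll turn the pixels into points.

```bash
cat > h.py <<'E'
import numpy as np,cv2
def ray(f,p):
    K=f["mtx"];D=np.array([f["k1"],0,0,0,0.])
    u=cv2.undistortPoints(np.array([[p]],float),K,D)[0,0] if 0 else None
    a=np.array([(p[0]-K[0,2])/K[0,0],(p[1]-K[1,2])/K[1,1]]);s=a.copy()
    for _ in range(20): s=a/(1+f["k1"]*(s@s))
    V=f["view"];R=V[:3,:3];return -R.T@V[:3,3],R.T@np.r_[s,1]
def onz(f,p,z):
    o,d=ray(f,p);return o+d*(z-o[2])/d[2]
def tri(f,p,g,q):
    A=0;b=0
    for o,d in(ray(f,p),ray(g,q)):
        d=d/np.linalg.norm(d);P=np.eye(3)-np.outer(d,d);A=A+P;b=b+P@o
    return np.linalg.solve(A,b)
def proj(f,X):
    c=f["view"]@np.r_[X,1];s=c[:2]/c[2];s=s*(1+f["k1"]*(s@s));return s*[f["mtx"][0,0],f["mtx"][1,1]]+f["mtx"][:2,2]
E
sed -i '/undistortPoints/d' h.py; sed -i 's/K=f\["mtx"\];D=.*/K=f["mtx"]/' h.py
python3 - <<'E'
import pickle;from h import *
d=pickle.load(open("f0.pkl","rb"));T=d["top"];S=d["scene"];np.set_printoptions(precision=4,suppress=True)
c=lambda x,y,ox,oy,px,py:((x-px+.5)/4-.5+ox,(y-py+.5)/4-.5+oy)
t1=lambda x,y:c(x,y,210,205,0,0); t2=lambda x,y:c(x,y,290,115,400,0)
s1=lambda x,y:c(x,y,220,175,0,300); s2=lambda x,y:c(x,y,330,165,400,300)
print("tabtop",onz(T,t1(165,78),.126),onz(S,s1(223,352),.126),tri(T,t1(165,78),S,s1(223,352)))
a,b=onz(T,t1(124,107),.09),onz(T,t1(222,78),.09);print("hinge T",a,b,(a+b)/2,np.linalg.norm(a-b),np.arctan2(*(b-a)[[1,0]]))
a,b=onz(S,s1(188,379),.09),onz(S,s1(265,408),.09);print("hinge S",a,b,(a+b)/2,np.linalg.norm(a-b),np.arctan2(*(b-a)[[1,0]]))
print("thumb",tri(T,t1(188,276),S,s1(97,491)),tri(T,t1(255,259),S,s1(152,521)))
print("lowbar",tri(T,t1(168,216),S,s1(143,500)),tri(T,t1(250,200),S,s1(205,528)))
print("slot",onz(T,t2(581,210),.128),onz(S,s2(573,453),.128),tri(T,t2(581,210),S,s2(573,453)))
for p,q in(((568,173),(594,173)),((568,248),(594,248)),((548,266),(620,266)),((550,110),(620,110))):
    print("rec",onz(T,t2(*p),.128),onz(T,t2(*q),.128))
print("hole arc",onz(T,t2(581,205),.1215),onz(T,t2(581,222),.1215))
for p in((505,462),(551,497),(597,432),(605,438),(553,475),(540,467)): print("recS",onz(S,s2(*p),.128))
# stand foot circle centre
print("foot",onz(S,s1(237,507),.006))
E
```

```text
tabtop [0.5032 0.173  0.126 ] [0.5004 0.1742 0.126 ] [0.502  0.1738 0.1256]
hinge T [0.497  0.1992 0.09  ] [0.5101 0.151  0.09  ] [0.5035 0.1751 0.09  ] 0.04993615892434265 -1.303758355915091
hinge S [0.4964 0.2011 0.09  ] [0.5118 0.1574 0.09  ] [0.5041 0.1792 0.09  ] 0.0462791986126325 -1.2318139335142058
thumb [0.4121 0.1675 0.095 ] [0.4201 0.1353 0.093 ]
lowbar [0.4484 0.1851 0.0448] [0.4548 0.1418 0.0537]
slot [0.6097 0.0124 0.128 ] [0.61   0.0097 0.128 ] [0.6116 0.0119 0.1249]
rec [0.6285 0.0181 0.128 ] [0.6282 0.0057 0.128 ]
rec [0.591  0.0192 0.128 ] [0.5906 0.0068 0.128 ]
rec [0.5823 0.0289 0.128 ] [ 0.5814 -0.0052  0.128 ]
rec [0.6608 0.0259 0.128 ] [ 0.6599 -0.0079  0.128 ]
hole arc [0.6145 0.0122 0.1215] [0.6059 0.0124 0.1215]
recS [0.5813 0.0284 0.128 ]
recS [ 0.5805 -0.0025  0.128 ]
recS [0.6294 0.0111 0.128 ]
recS [0.6291 0.0057 0.128 ]
recS [0.5919 0.0065 0.128 ]
recS [0.5912 0.0144 0.128 ]
foot [0.5013 0.1745 0.006 ]
```

Checks agree:
- Tab top triangulates to z = 0.1256, against an expected 0.126.
- Hinge length measures 50 mm (expected 50).
- Slot is 37.6 mm long (expected 38).

Results: pin axis (0.5025, 0.1738), yaw about 0.25, ring about 0.9 rad. Slot (0.610, 0.0115), yaw about -0.035. Grasping across the tab's 14 mm.

```bash
cat >> h.py <<'E'
from scipy.spatial.transform import Rotation as Ro
from bench import env,kinematics,monitor,eyes
def q(yaw,pitch=0,flip=False):
    z=np.array([np.cos(yaw),np.sin(yaw),0])*(-1 if flip else 1);x=np.array([0,0,-1.])
    return (Ro.from_matrix(np.c_[x,np.cross(z,x),z])).as_quat()
def st(t=""):
    s=monitor.sense();print(t,round(s["clock"],1),np.round(s["position"],4),"F",np.round(s["contact_force"],1),"M",np.round(s["ft_torque"],2),"gap",round(float(s["finger_gap"]),3));return s
E
python3 - <<'E'
from h import *
import pickle
for fl in(0,1):
    for p,y in(((.5025,.1738,.25),.25),((.61,.0115,.25),-.035)):
        k=kinematics.ik(p,q(y,flip=fl));print(fl,None if k is None else np.round(k,2))
E
```

```text
0 [ 0.11  0.31  1.45 -0.    1.38 -0.14]
0 [-0.17  0.49  1.19 -0.    1.46 -0.14]
1 None
1 None
```

Run:
```python
from h import *
import pickle
Q=q(.25);p=np.array([.5025,.1738,0])
env.reach(p+[0,0,.21],Q);st()
print(env.movel(p+[0,0,.096],velocity=.1,guard=8));st("down")
env.close_gripper(90);st("grip")
print(env.movel(p+[0,0,.186],velocity=.12));st("up")
d={n:eyes.grab_frame(n) for n in("scene","top")};pickle.dump(d,open("f1.pkl","wb"))
def c(n,x,y):return cv2.resize(d[n]["frame"][y:y+75,x:x+100,::-1],(400,300),interpolation=cv2.INTER_CUBIC)
for n in d:
    u=proj(d[n],p+[0,0,.15]);print(n,u)
cs=[c(n,*(int(v) for v in proj(d[n],p+[0,0,.14])-[50,38])) for n in("top","scene")]
print([[int(v) for v in proj(d[n],p+[0,0,.14])-[50,38]] for n in ("top","scene")])
cv2.imwrite("pics/g1.png",np.hstack(cs))
```

```text
1.8 [0.5022 0.1746 0.2101] F [-0.2  0.2  0.4] M [-0.01  0.03 -0.02] gap 0.998
False
down 3.1 [0.5028 0.1738 0.0966] F [-0.  -0.8  0.6] M [ 0.03  0.05 -0.02] gap 1.001
grip 3.8 [0.5025 0.1738 0.0962] F [-1.9 -0.4  3.2] M [-0.09  0.31  0.03] gap 0.148
False
up 4.7 [0.5021 0.1737 0.1851] F [-0.5 -0.1 -2.6] M [-0.04 -0.02 -0.01] gap 0.149
scene [275.56794114 178.51247611]
top [248.25376558 221.82362635]
[[199, 184], [225, 144]]
```

View pics/g1.png

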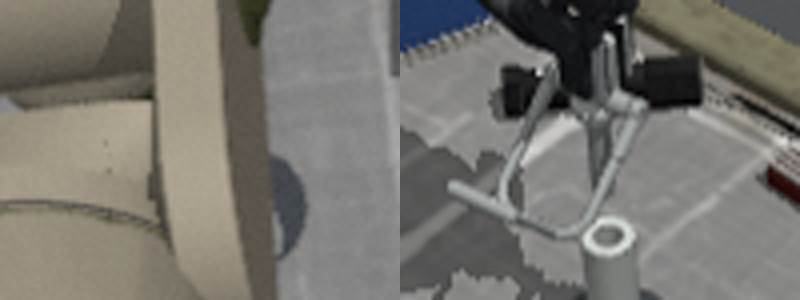

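The pin is held, clear of the stand, and the ring is still open. The hinge ends are at scene-crop pixels (555,70) and (637,103). The arm hides the top view. Next I go above the slot, check the pin's lateral position in the scene view, and probe.

Run:
```python
from h import *
import pickle
np.set_printoptions(precision=4,suppress=True)
d=pickle.load(open("f1.pkl","rb"));S=d["scene"]
for x,y in((555,70),(637,103)): print(onz(S,((x-400+.5)/4-.5+225,(y+.5)/4-.5+144),.179))
Q=q(-.035)
env.movel([.5025,.1738,.24],velocity=.2)
env.reach([.6075,.0115,.24],Q);st()
env.movel([.6075,.0115,.209],velocity=.08,guard=8);st("above")
d={n:eyes.grab_frame(n) for n in("scene","top")};pickle.dump(d,open("f2.pkl","wb"))
f=d["scene"];o=(proj(f,[.6,.0115,.16])-[50,45]).astype(int);print(o)
cs=cv2.resize(f["frame"][o[1]:o[1]+90,o[0]:o[0]+110,::-1],(660,540),interpolation=cv2.INTER_CUBIC)
cv2.imwrite("pics/g2.png",cs)
```

```text
[0.4985 0.2033 0.179 ]
[0.5119 0.1575 0.179 ]
 6.0 [0.6071 0.0118 0.2389] F [-0.7  0.2 -1.9] M [-0.01 -0.03  0.  ] gap 0.145
above 6.5 [0.6075 0.0118 0.2093] F [-0.9 -0.1 -1.6] M [ 0.   -0.07 -0.01] gap 0.145
[320 148]
```

View pics/g2.png

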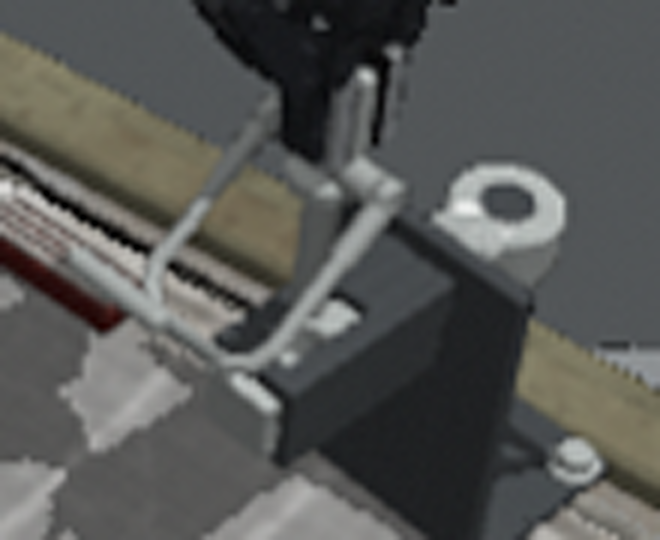

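The picture shows the pin upright over the slot, with the shank at about crop (310,240), the nose near (300,300), and the ring out beyond the free end. Next, probing with light guards.

```bash
cat >> h.py <<'E'
def probe(x,y,lo=.190,g=6):
    z=monitor.sense()["position"][2]
    if z<.203: env.movel([*monitor.sense()["position"][:2],.2065],velocity=.08)
    env.movel([x,y,.2065],velocity=.08)
    hit=env.movel([x,y,lo],velocity=.025,guard=g);s=st(f"probe {x:.4f} {y:.4f} hit={hit}");return hit,s["position"][2]
E
python3 - <<'E'
from h import *
for y in(.0115,.0095,.0135):
    h,z=probe(.6075,y)
    if not h:break
E
```

```text
probe 0.6075 0.0115 hit=False 7.7 [0.6075 0.0115 0.1901] F [-0.7 -0.9 -3.1] M [-0.07  0.02 -0.01] gap 0.148
```

It dropped straight past the drawbar top: the nose is about 7 mm into the hole. I'll lower on with a guard.

Run:
```python
from h import *
for z in(.165,.148,.1425):
    h=env.movel([.6075,.0115,z],velocity=.04 if z>.15 else .015,guard=8);s=st(f"{z} {h}")
    if h:break
```

```text
0.165 False 8.5 [0.6075 0.0115 0.1651] F [ 1.   0.2 -1.5] M [-0.13  0.02  0.  ] gap 0.145
0.148 False 9.8 [0.6075 0.0115 0.148 ] F [-0.5  0.2 -1.3] M [-0.09  0.01  0.01] gap 0.148
0.1425 True 10.1 [0.6077 0.0115 0.1442] F [-0.8 -0.4  4.6] M [-0.03  0.14  0.04] gap 0.147
```

It seated at TCP z = 0.1442, exactly the height predicted from the grasp offset, with small side forces. Now I release, retreat, and look.

Run:
```python
from h import *
import pickle
env.hold(.3);env.release();st("rel")
env.movel([.6077,.0115,.23],velocity=.15)
Q=q(-.035);env.reach([.43,.0115,.30],Q);st("back")
d={n:eyes.grab_frame(n) for n in("scene","top")};pickle.dump(d,open("f3.pkl","wb"))
cs=[]
for n in("top","scene"):
    f=d[n];o=(proj(f,[.58,.0115,.14])-[40,37]).astype(int);print(n,o)
    cs.append(cv2.resize(f["frame"][o[1]:o[1]+75,o[0]:o[0]+80,::-1],(400,375),interpolation=cv2.INTER_CUBIC))
cv2.imwrite("pics/g3.png",np.hstack(cs))
def qt(t,yaw=-.035):  # tip pointing forward-down, t from vertical
    return (Ro.from_euler("z",yaw)*Ro.from_euler("y",-t)*Ro.from_quat(q(0))).as_quat()
H=np.array([.6077,.0115,.138]);b=np.array([np.cos(-.035),np.sin(-.035),0])
for th in(1,.6,.3,0,-.1):
    x=-70*np.sin(th)-55*np.cos(th);z=-70*np.cos(th)+55*np.sin(th);P=H+b*x/1e3+[0,0,z/1e3]
    t=max(0,.9-th);a=Ro.from_quat(qt(t)).as_matrix()[:,0];k=kinematics.ik(P-a*.005,qt(t));print(th,P.round(4),a.round(2),None if k is None else np.round(k,2))
```

```text
rel 11.1 [0.6072 0.0115 0.1432] F [0.7 0.2 0.3] M [ 0.02 -0.05  0.02] gap 0.998
back 12.6 [0.4307 0.0114 0.2994] F [ 0.4 -0.6 -0.2] M [ 0.07 -0.01 -0.06] gap 0.998
top [295 143]
scene [322 168]
1 [0.5191 0.0146 0.1465] [ 0.  0. -1.] [-0.2   0.38  1.63 -0.    1.14 -0.16]
0.6 [0.5228 0.0145 0.1113] [ 0.3  -0.01 -0.96] [-0.23  0.3   1.89  0.09  0.66 -0.25]
0.3 [0.5345 0.0141 0.0874] [ 0.56 -0.02 -0.83] [-0.25  0.3   2.1   0.67  0.2  -0.84]
0 [0.5527 0.0134 0.068 ] [ 0.78 -0.03 -0.62] None
-0.1 [0.56   0.0132 0.0629] [ 0.84 -0.03 -0.54] None
```

View pics/g3.png

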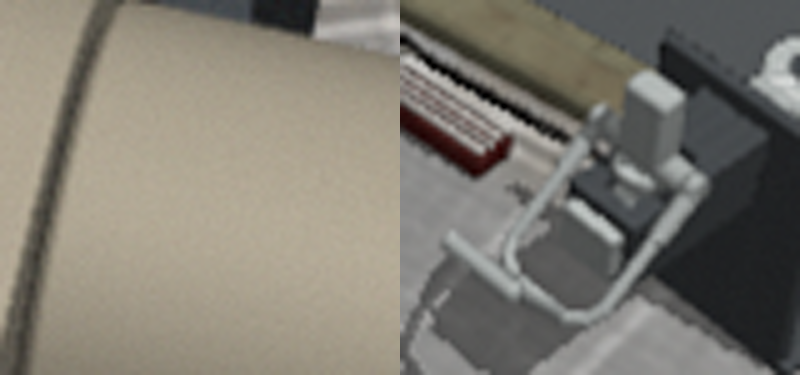

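The picture shows the pin upright in the slot with its collar down and its ring open toward the free end. The thumb bar runs from scene-crop (447,236) to (518,295). A tilt near 0.9 rad is out of reach, so I'll use a fixed 0.3 rad tilt and follow the thumb bar's arc with the shut fingertips.

```bash
cat >> h.py <<'E'
def qt(t,yaw=-.035): return (Ro.from_euler("z",yaw)*Ro.from_euler("y",-t)*Ro.from_quat(q(0))).as_quat()
H=np.array([.6077,.0115,.138]);B=np.array([np.cos(-.035),np.sin(-.035),0])
def thumb(th): return H+B*(-.07*np.sin(th)-.055*np.cos(th))+np.array([0,0,-.07*np.cos(th)+.055*np.sin(th)])
T0=.3
def tip(th,gap=0): # TCP so that end face just touches the 8 mm bar
    a=Ro.from_quat(qt(T0)).as_matrix()[:,0];return thumb(th)-a*(.004+gap)
E
python3 - <<'E'
from h import *
import pickle
S=pickle.load(open("f3.pkl","rb"))["scene"]
e=[((x-400+.5)/5-.5+322,(y+.5)/5-.5+168) for x,y in((447,236),(518,295))]
n=np.array([-B[1],B[0],0])
for p,off in((e[0],.02),(e[1],-.02)):
    o,d=ray(S,p);X=o+d*(((H+n*off-o)@n)/(d@n));r=X-H;print(X.round(4),"r",np.hypot(r@B,r[2]).round(4),"th",np.arctan2(-r@B,-r[2])-np.arctan2(55,70))
for th in(1,.5,.2,0,-.12): k=kinematics.ik(tip(th),qt(T0));print(th,tip(th).round(4),None if k is None else k.round(2))
E
```

```text
[0.5187 0.0346 0.1422] r 0.0898 th 0.9519665431586156
[ 0.5153 -0.0053  0.1449] r 0.092 th 0.9800235870909374
1 [0.518  0.0146 0.1503] [-0.23  0.24  1.86  0.08  0.75 -0.24]
0.5 [0.5247 0.0144 0.1068] [-0.22  0.32  1.89  0.09  0.64 -0.25]
0.2 [0.5387 0.0139 0.0841] [-0.22  0.38  1.87  0.1   0.6  -0.25]
0 [0.5516 0.0135 0.0718] [-0.21  0.43  1.84  0.1   0.58 -0.25]
-0.12 [0.5603 0.0132 0.0657] [-0.21  0.45  1.82  0.09  0.58 -0.25]
```

The measured thumb radius is 90–92 mm (expected 89), and the ring is at about 0.95 rad. Now I swing it down along the arc.

Run:
```python
from h import *
env.close_gripper(40)
env.reach(tip(1.05,.05),qt(T0));st("start")
h=env.movel(tip(1.0,.004),velocity=.08,guard=8);st("near %s"%h)
for th in(.85,.7,.55,.4,.28,.18,.10,.05,0,-.04,-.08,-.11):
    h=env.movel(tip(th),velocity=.06 if th>.15 else .03,guard=6 if th>.15 else 14);st(f"th {th} {h}")
    if h:break
```

```text
start 14.1 [0.5039 0.015  0.2032] F [-0.  -0.2  0.4] M [0.04 0.14 0.05] gap -0.002
near False 14.8 [0.517  0.0147 0.1546] F [ 0.  -0.1  0.2] M [-0.01  0.13 -0.02] gap -0.001
th 0.85 False 15.3 [0.5175 0.0147 0.1366] F [0.6 0.2 0.5] M [0.02 0.13 0.04] gap 0.001
th 0.7 False 15.7 [0.5192 0.0146 0.1233] F [ 1.  -0.8 -0.6] M [-0.03  0.16 -0.01] gap -0.003
th 0.55 False 16.0 [0.523  0.0145 0.1104] F [ 0.1 -0.1  0.7] M [-0.03  0.18 -0.01] gap -0.005
th 0.4 False 16.4 [0.5286 0.0143 0.0983] F [-0.6 -0.8 -0.3] M [-0.03  0.11  0.04] gap -0.006
th 0.28 False 16.7 [0.5343 0.0141 0.0893] F [-0.2  0.7  0. ] M [0.04 0.14 0.  ] gap 0.001
th 0.18 False 17.0 [0.5399 0.0139 0.0824] F [0.  0.5 0.4] M [-0.03  0.14  0.01] gap 0.001
th 0.1 False 17.4 [0.5449 0.0137 0.0775] F [ 0.3 -1.   1. ] M [0.02 0.07 0.03] gap -0.001
th 0.05 False 17.7 [0.5482 0.0136 0.0746] F [-0.5 -0.6  0.8] M [ 0.04  0.27 -0.03] gap 0.001
th 0 False 18.0 [0.5516 0.0135 0.0716] F [-1.2  0.1  0.4] M [ 0.01  0.19 -0.02] gap -0.002
th -0.04 False 18.3 [0.5546 0.0133 0.0696] F [0.9 0.1 0.7] M [-0.01  0.14 -0.02] gap 0.002
th -0.08 False 18.5 [0.5577 0.0132 0.0677] F [-0.2  0.9  0.3] M [0.07 0.06 0.  ] gap -0.0
th -0.11 False 18.8 [0.5595 0.0132 0.0665] F [-7.5 -0.6  7.4] M [-0.08  0.4  -0.08] gap -0.001
```

Run:
```python
from h import *
import pickle
f=eyes.grab_frame("scene");st();pickle.dump(f,open("f4.pkl","wb"))
o=(proj(f,[.57,.0115,.11])-[55,42]).astype(int);print(o)
cv2.imwrite("pics/g4.png",cv2.resize(f["frame"][o[1]:o[1]+90,o[0]:o[0]+110,::-1],(660,540),interpolation=cv2.INTER_CUBIC))
```

```text
18.8 [0.5595 0.0132 0.0665] F [-6.7  0.7  7.6] M [ 0.02  0.42 -0.04] gap -0.001
[302 176]
```

View pics/g4.png

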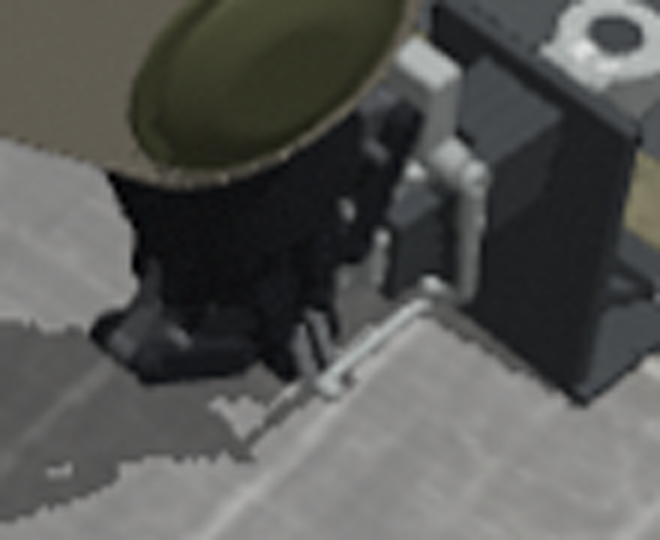

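The picture shows the ring almost straight down and the tip on the thumb bar, whose near end is at crop (338,383). The lower-bar corner is near (450,298). Computing the ring angle.

Run:
```python
from h import *
import pickle
S=pickle.load(open("f4.pkl","rb"));n=np.array([-B[1],B[0],0])
for p,off,a0 in(((340,383),-.02,np.arctan2(55,70)),((452,296),-.022,0)):
    o,d=ray(S,((p[0]+.5)/6-.5+302,(p[1]+.5)/6-.5+176));X=o+d*(((H+n*off-o)@n)/(d@n));r=X-H;print(X.round(4),"r",np.hypot(r@B,r[2]).round(4),"th",np.arctan2(-r@B,-r[2])-a0)
for th in(.1,0,-.1):print(th,((proj(S,thumb(th)-n*.02)-[302,176])*6).round(0))
```

```text
[ 0.5561 -0.0067  0.0752] r 0.0808 th 0.015024167502774688
[ 0.6063 -0.0105  0.0823] r 0.0557 th 0.012009153974178259
0.1 [314. 400.]
0 [327. 401.]
-0.1 [341. 399.]
```

The estimate is ambiguous (the end point radius is 8 mm off) and we're pressing with about 10 N. I'll press on in small steps while watching the force: a drop means it snapped.

Run:
```python
from h import *
for th in np.arange(-.12,-.28,-.01):
    env.movel(tip(th),velocity=.01,guard=5);s=st(f"{th:.2f}")
    F=np.linalg.norm(s["contact_force"])
    if F>16 or F<4:break
```

```text
-0.12 19.1 [0.5597 0.0133 0.0664] F [-16.4  -0.4  16. ] M [-0.15  0.84 -0.2 ] gap 0.0
```

That's a stiff stop (23 N after 0.3 mm), so it is not the soft detent. I back off at once and look clearly.

Run:
```python
from h import *
import pickle
env.movel(tip(-.08,.0),velocity=.03);st("off")
env.movel(tip(-.08,.03)-B*.04,velocity=.08)
p=monitor.sense()["position"]
env.movel([.46,.02,.20],velocity=.15);st("away")
env.reach([.40,.15,.30],q(.2));st()
d={n:eyes.grab_frame(n) for n in("scene","top")};pickle.dump(d,open("f5.pkl","wb"))
cs=[]
for n in("top","scene"):
    f=d[n];o=(proj(f,[.58,.0115,.11])-[40,37]).astype(int);print(n,o)
    cs.append(cv2.resize(f["frame"][o[1]:o[1]+75,o[0]:o[0]+80,::-1],(400,375),interpolation=cv2.INTER_CUBIC))
cv2.imwrite("pics/g5.png",np.hstack(cs))
```

```text
off 19.4 [0.5574 0.0132 0.0676] F [0.2 0.4 0.8] M [0.06 0.07 0.03] gap 0.001
away 21.1 [0.4599 0.02   0.1992] F [0.1 0.  0.6] M [-0.05  0.13  0.  ] gap 0.001
 21.9 [0.4001 0.1496 0.2986] F [ 0.4 -0.1 -0.8] M [ 0.02 -0.    0.03] gap -0.003
top [295 147]
scene [321 179]
```

View pics/g5.png

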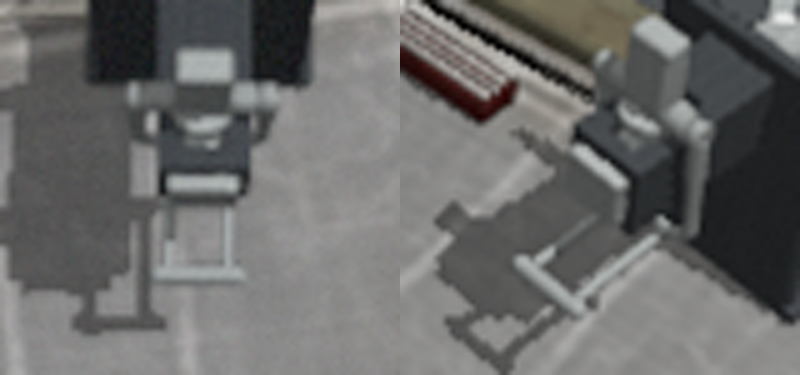

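Both views are now clear. The pin is upright and the ring hangs down. The thumb bar runs from top-crop (157,274) to (243,274) and scene-crop (518,259) to (580,310). Triangulating the thumb relative to the hinge.

Run:
```python
from h import *
import pickle
np.set_printoptions(precision=4,suppress=True)
d=pickle.load(open("f5.pkl","rb"));T,S=d["top"],d["scene"];n=np.array([-B[1],B[0],0])
t=lambda x,y:((x+.5)/5-.5+295,(y+.5)/5-.5+147); s=lambda x,y:((x-400+.5)/5-.5+321,(y+.5)/5-.5+179)
def th(X): r=X-H;return np.hypot(r@B,r[2]).round(4),(np.arctan2(-r@B,-r[2])-np.arctan2(55,70)).round(3)
for a,b in(((158,274),(518,259)),((243,274),(580,310))):
    X=tri(T,t(*a),S,s(*b));print("thumb",X,th(X))
for a in((158,274),(243,274)): print("top on z .063",onz(T,t(*a),.063),"z .068",onz(T,t(*a),.068))
print("hinge top",onz(T,t(133,95),.138),onz(T,t(275,97),.138), "tabtop",onz(T,t(203,62),.174),onz(S,s(662,38),.174))
for v in(.1,0,-.1): print(v,[((proj(T,thumb(v)+n*k)-[295,147]+.5)*5-.5).round(0).tolist() for k in(.02,-.02)],[((proj(S,thumb(v)+n*k)-[321,179]+.5)*5-.5+[400,0]).round(0).tolist() for k in(.02,-.02)])
```

```text
thumb [0.5569 0.0308 0.0703] (np.float64(0.085), np.float64(-0.016))
thumb [ 0.5567 -0.0036  0.0686] (np.float64(0.0858), np.float64(-0.037))
top on z .063 [0.5598 0.0302 0.063 ] z .068 [0.5585 0.0302 0.068 ]
top on z .063 [ 0.5589 -0.0043  0.063 ] z .068 [ 0.5576 -0.0041  0.068 ]
hinge top [0.61   0.0385 0.138 ] [ 0.6078 -0.0151  0.138 ] tabtop [0.6092 0.0128 0.174 ] [0.6062 0.0121 0.174 ]
0.1 [[150.0, 299.0], [250.0, 300.0]] [[498.0, 262.0], [568.0, 320.0]]
0 [[150.0, 286.0], [250.0, 287.0]] [[510.0, 263.0], [580.0, 321.0]]
-0.1 [[151.0, 272.0], [249.0, 273.0]] [[522.0, 262.0], [592.0, 320.0]]
```

The cameras give about -0.09 (top) and -0.03 (scene), or -0.07 and -0.05 once corrected by each view's own tab position. That suggests it snapped. As a touch check I'll come down on the bar gently and note where contact starts: if it's locked, nothing before about -0.08.

Run:
```python
from h import *
import pickle
env.reach(tip(.3,.06)-B*.03,qt(T0))
env.movel(tip(.12,.0),velocity=.08,guard=6);st(".12")
for th in(.06,0,-.04,-.06,-.08,-.09,-.10,-.11):
    h=env.movel(tip(th),velocity=.015,guard=8);s=st(f"{th} {h}")
    if h or np.linalg.norm(s["contact_force"])>12:break
env.movel(tip(-.06),velocity=.03);st("off")
env.movel(tip(-.06,.03)-B*.04,velocity=.1);env.movel([.46,.02,.20],velocity=.15);env.reach([.40,.15,.30],q(.2));st("clear")
d={n:eyes.grab_frame(n) for n in("scene","top")};pickle.dump(d,open("f6.pkl","wb"))
o=pickle.load(open("f5.pkl","rb"))
for n,(x,y) in(("top",(295,147)),("scene",(321,179))):
    print(n,"mean/max change",np.abs(d[n]["frame"][y:y+75,x:x+80].astype(int)-o[n]["frame"][y:y+75,x:x+80]).mean().round(2),np.abs(d[n]["frame"][y:y+75,x:x+80].astype(int)-o[n]["frame"][y:y+75,x:x+80]).max())
```

```text
.12 24.1 [0.5436 0.0138 0.0793] F [-0.4 -0.1  0.5] M [-0.04  0.12  0.02] gap 0.002
0.06 False 24.6 [0.5474 0.0136 0.0752] F [-0.2  0.  -0.2] M [-0.02  0.13 -0.07] gap 0.002
0 False 25.1 [0.5515 0.0135 0.0717] F [-0.5  0.5  0.2] M [0.03 0.16 0.02] gap 0.002
-0.04 False 25.5 [0.5544 0.0134 0.0696] F [ 0.7 -0.3  0.2] M [ 0.02  0.16 -0.03] gap 0.003
-0.06 False 25.8 [0.5558 0.0133 0.0686] F [-0.1  0.5 -0.8] M [0.03 0.12 0.01] gap -0.004
-0.08 False 26.1 [0.5574 0.0132 0.0677] F [-0.6  0.7  0.3] M [0.04 0.17 0.01] gap 0.004
-0.09 False 26.3 [0.5581 0.0132 0.0671] F [0.4 0.6 1.2] M [-0.02  0.13  0.02] gap -0.003
-0.1 False 26.6 [0.5588 0.0132 0.0666] F [-0.3 -0.1 -0. ] M [ 0.05  0.13 -0.01] gap -0.001
-0.11 False 26.8 [0.5593 0.0132 0.0663] F [-4.4 -0.8  4.9] M [-0.13  0.45 -0.1 ] gap -0.002
off 27.1 [0.5558 0.0133 0.0687] F [ 0.7 -0.3 -0.6] M [ 0.05  0.11 -0.03] gap -0.002
clear 29.4 [0.4001 0.1496 0.2986] F [-0.2 -0.4 -0.9] M [0.   0.01 0.04] gap 0.001
top mean/max change 2.45 43
scene mean/max change 1.27 95
```

Contact only starts at about -0.105, with no springy region before it, so the bar is resting near its -0.13 stop. In the first pass the crest was probably ridden between force readings. One last picture, to check the small image change and the final state.

Run:
```python
from h import *
import pickle
a=pickle.load(open("f5.pkl","rb"));d=pickle.load(open("f6.pkl","rb"));cs=[]
for n,(x,y) in(("top",(295,147)),("scene",(321,179))):
    i=d[n]["frame"][y:y+75,x:x+80];k=np.abs(i.astype(int)-a[n]["frame"][y:y+75,x:x+80]).max(2);v,u=np.where(k>35);print(n,len(u),list(zip(u*5,v*5))[:12])
    cs.append(cv2.resize(i[:,:,::-1],(400,375),interpolation=cv2.INTER_CUBIC))
top=np.hstack(cs)
cv2.imwrite("pics/g6.png",top)
for n in d: cv2.imwrite(f"pics/full_{n}.png",d[n]["frame"][:,:,::-1])
# bystander motion check: change vs start
f0=pickle.load(open("f0.pkl","rb"))
for n,(x,y) in(("torch",(165,155)),("marker",(288,258)),("tape",(415,250))):
    print(n,np.abs(d["top"]["frame"][y:y+30,x:x+45].astype(int)-f0["top"]["frame"][y:y+30,x:x+45]).mean().round(1))
x,y=315,180;print("hex scene",np.abs(d["scene"]["frame"][y:y+20,x:x+30].astype(int)-f0["scene"]["frame"][y:y+20,x:x+30]).mean().round(1))
```

```text
top 7 [(np.int64(145), np.int64(130)), (np.int64(115), np.int64(310)), (np.int64(120), np.int64(325)), (np.int64(125), np.int64(325)), (np.int64(85), np.int64(330)), (np.int64(90), np.int64(330)), (np.int64(95), np.int64(330))]
scene 16 [(np.int64(265), np.int64(215)), (np.int64(270), np.int64(220)), (np.int64(275), np.int64(220)), (np.int64(150), np.int64(245)), (np.int64(140), np.int64(265)), (np.int64(150), np.int64(275)), (np.int64(155), np.int64(275)), (np.int64(165), np.int64(285)), (np.int64(170), np.int64(290)), (np.int64(190), np.int64(305)), (np.int64(50), np.int64(330)), (np.int64(55), np.int64(335))]
torch 2.3
marker 1.8
tape 2.0
hex scene 2.8
```

View pics/g6.png

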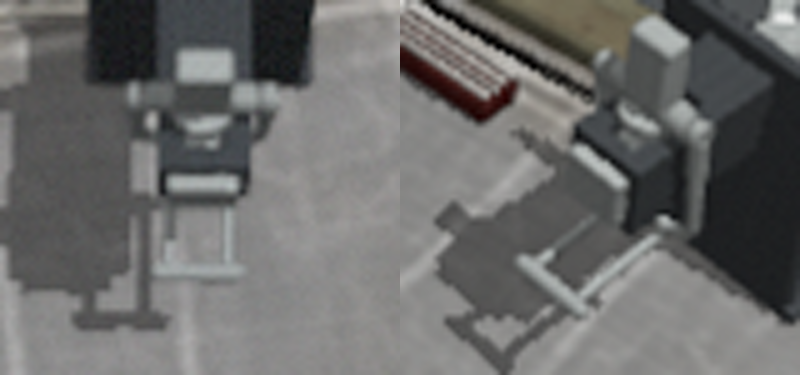

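The pin is home. The thumb bar moved slightly further closed after the second press (top-crop row 274 → 270). Bystander patches are unchanged. Before handing in, I'll check the angle against the hinge within each view, which cancels the calibration offset.

Run:
```python
from h import *
import pickle
d=pickle.load(open("f6.pkl","rb"));T,S=d["top"],d["scene"];n=np.array([-B[1],B[0],0])
t=lambda X:(proj(T,X)-[295,147]+.5)*5-.5; s=lambda X:(proj(S,X)-[321,179]+.5)*5-.5+[400,0]
print("obs: top thumb-hinge rows 270-96=174, tabtop 62->208 ; scene thumbmid-tabtop (553,285)-(662,38)=(-109,247); thumb-hinge midpoint vs tab")
up=np.array([0,0,.036])
for v in(.1,.05,0,-.05,-.1,-.13): print(v,(t(thumb(v))-t(H))[1].round(1),(t(thumb(v))-t(H+up))[1].round(1),(s(thumb(v))-s(H+up)).round(1))
```

```text
obs: top thumb-hinge rows 270-96=174, tabtop 62->208 ; scene thumbmid-tabtop (553,285)-(662,38)=(-109,247); thumb-hinge midpoint vs tab
0.1 200.4 233.6 [-132.8  254. ]
0.05 194.3 227.4 [-127.3  254.6]
0 187.8 220.9 [-121.5  254.8]
-0.05 180.9 214.0 [-115.6  254.5]
-0.1 173.6 206.7 [-109.4  253.7]
-0.13 169.1 202.2 [-105.6  253.1]
```

Three relative measures, 174, 208 and -109 px, give ring angles of about -0.10, -0.09 and -0.10 rad. The ring is locked and the arm is clear, so I'm handing in.

Run:
```python
from h import *
from bench import job
st();job.hand_in()
```

```text
29.5 [0.4    0.1491 0.2986] F [-0.2 -0.5  0. ] M [ 0.02  0.02 -0.01] gap 0.002
the job is handed in; nothing more can be done
```

The linchpin is fully home in the receiver, its ring appears locked past the nose, and the job is handed in at 29.5 s of the 72 s. The hand-in reports no verdict.

**Pin:** I gripped it by its tab, turned its ring to the free end and lowered it into the slot. The first guarded probe dropped straight into the drawbar hole, so I did not need to feel along the slot. The collar stopped at exactly the expected height, with about 6 N of contact.

**Ring:** I swung it down with the shut fingertips on the thumb bar. The final pictures, measured within each view against the hinge and tab, put it at about -0.09 to -0.10 rad. A second gentle press met no contact until -0.105 rad, then a stiff stop.

**Surroundings:** The image patches of the torch, marker, tape and hex keys matched the start. The arm was clear, with forces near zero.

**What disagreed:**
- **Force limit:** the last step of the first press reached about 23 N for a moment, slightly over the advised 20 N. I backed off at once.
- **What was pressed:** part of that force may have been the gripper touching the pin's tab, not only the thumb bar.
- **Snap not felt:** no clear snap-over force showed in the step-end readings, so the lock rests on the images and the second press.
- **Early angle estimates:** the first absolute readings were less consistent, at -0.03 and -0.09 rad. The bar also moved about 0.03 rad further closed on the second press.

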